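# Hold the sloping leaf of a bracket in its fit-up jig

### The arm

A 6-joint arm with a two-finger parallel gripper is mounted at the origin on a cart in front of the work surface, level with it; the furniture and walls round the work are solid. World frame = base frame: x ahead of the robot, y to its left, z up, the work surface at z = 0. Lengths are in mm, angles in rad, forces in N, time in s.
With the tool pointing down it reaches from about 275 to 750 mm from the base axis. Payload 10.2 kg.
Tool frame: the origin (TCP) lies at the very end of the fingers, on their centre line; the grasp point (between the pads) lies 19 mm behind it; z points along the fingers, y is the line along which they close (so a half turn about z gives the same grasp; the last joint's range is limited). The gripper opens to 85 mm and grips with 20 to 120 N. Pads are 22 mm wide; open, the fingers measure 114 mm over their backs; the gripper's body (76 mm by 85 mm) begins 54 mm behind the grasp point. The pads swing forward as they close: fully open they stand 13 mm farther back than shut.
Start: joints at [0.946, 0.313, 1.498, -0, 1.331, -0.223], TCP at [205.328, 483.189, 199.894] pointing down, gripper open.
Joint ranges: [-2.94, 2.94], [-0.97, 2.17], [0.19, 2.56], [-1.23, 4.37], [0.02, 3.11], [-2.88, 2.88]. Speed limits (rad/s): [2.39, 2.39, 3.01, 3.14, 3.14, 3.14].

### API

Orientations are given as a unit quaternion [w, x, y, z].
In Python, from rig import * gives the robot as it stands. The module is installed in compiled form; this text tells all that it offers.
- The arm moves only by the shell command python3 -m crank 'ROWS' [FORCE]. ROWS is JSON, a list that holds one entry, the list of rows, each a list of 7 numbers: the shift along the tool's x, y, z in units of 25 mm (1.0 is 25 mm), then the turn, a rotation vector about the tool's x, y, z in units of 8 degrees (1.0 is 8 degrees), then the finger opening in mm, from 0 to 85.4. A call has exactly 8 rows; each row shifts and turns the commanded pose from where the row before left it, along the tool's axes as they then stand; what a row does not reach is not made up. A row lasts 1/10 s, in which the tool goes at most 50 mm and 8.59 degrees, less where a joint would pass 70% of its speed; a pose out of reach is approached as far as the arm can. A call is refused whole if a number of a shift passes 1 or a number of a turn 1, either way. A call with a gripper value outside its range is refused whole. The fingers move at their own pace and stop on an object; FORCE is the grip in N (left out, the last holds). Time passes only in rows, so rows that do not move let the fingers close, or fill a call up. It gives the time, the measured TCP pose, the force, the opening and the grip force at its end, in the units of the state.
- sense(): the state, without advancing time (a new reading comes with each control period).
- capture(name): name is "side" or "top" or "wrist"; returns the picture (384x512x3 uint8, blue, green, red); there is no depth.
- camera_model(name): a dict with "fx", "fy", "cx", "cy" (pixels), "world_from_camera" (4x4, takes a point from camera to world coordinates); the wrist camera has in their place "T_tool_cam" (4x4, takes a point from camera to tool coordinates, whose origin is the TCP and whose axes are the flange's). Camera axes: x right, y up, looking along -z (the intrinsics and any distortion apply to the point x, -y, -z); pixel columns grow to the right and rows downward; lengths in mm; the calibration is good to about 2 mm. A picture is of the moment at which its call begins: read the wrist's pose just before it. camera_model takes no time and is no camera call.
- finish_job(): hands the job in; it is judged then, once.
The state is a dict: "time_s": time; "joints": joint angles; "dq": joint speeds; "tau": joint torques, N m; "eef_pos": TCP position; "ee_rot": TCP orientation; "force": force on the tool from outside, world axes, zero at the start; "wrist_torque": the same for the moment, N m; "grip_width": opening from 0.0 (shut) to 1.0 (fully open); "grip_force": force on a finger pad.
Only numpy, scipy, OpenCV 4.12 (cv2) and the standard library are available. Lean on these libraries where they do the work, as an engineer would, in place of code of your own. Each camera call takes 0.05 s, during which the arm holds its last target. There are 200 camera calls.

### The job

Fit up the two halves of an angled bracket for joining: first lay the oblong leaf flat in the shallow nest of the jig and let go of it, then take the square leaf by its lug and hold it centred and flush on the sloping plate, with its lower edge butted squarely against the back edge of the oblong leaf. Finish while still gripping the square leaf and pressing it onto the slope with a steady light push of about 15 N, so that a colleague can join the two; do not shift the slope that the jig is set to, and leave the other things on the bench alone.

Things in the scene. Friction and masses are not known exactly. Their poses are not given: they have to be found in the camera images.
- jig: Fit-up jig fixed to the bench: red-brown base 160 (x) x 170 (y) x 10 mm, origin at the centre of its underside, z up. Its +x runs from the nest (nearer the robot) to the sloping plate behind. Beside that plate (53 to 74 mm from the middle) stand two slotted steel quadrants, up to 95 mm above the bench, the left one with a black clamp knob.
- nest (a point): Centre of the nest's floor, on an aluminium block 28 mm above the bench; axes as the jig's. Nest 50 (x) x 124 mm (y): dark walls 4 to 6.5 mm high with slanting lead-ins at the front and both ends; at the back only two short stops, at its outer corners (over 49 mm from the middle), else open to the sloping plate. The oblong leaf has 2 mm to spare all round.
- stage_face (a point): Face of the sloping drilled aluminium plate, 90 mm wide. Point on its hinge line, at the nest floor's height, 23 mm behind the nest's centre. x up the slope, y along the hinge (as the jig's), z square out of the face. The face is z = 0 here, x from 3 to 97 mm. Set anew for each job, 0.25 to 0.65 rad above level; clamped by friction, it does not give under a push below 60 N.
- stage_top (a point): Middle of the sloping plate's upper end, on the face, 97 mm up the slope from stage_face; same axes.
- base_leaf: Oblong leaf, loose: dark steel plate 46 (x) x 120 (y) x 6 mm with corner holes, 0.2 to 0.42 kg. Origin at the centre of its underside, z up. In its middle a steel eye lug, 10 mm thick (y), 24 mm wide (x), round-topped, 30 mm high from the underside: grip it across the 10 mm. In the nest its x, y lie along the nest's x, y, either way round. It starts within 0.8 rad of that yaw.
- base_edge (a point): Middle of the oblong leaf's upper back edge: 23 mm along its +x, 6 mm above its underside. The square leaf butts against this edge.
- base_edge_b (a point): The same on the leaf's other long side (23 mm along its -x), for a leaf laid the other way round.
- wing_leaf: Square leaf, loose: dark steel plate 80 x 80 x 6 mm with corner holes, 0.22 to 0.46 kg. Origin at the centre of its underside, z up. In its middle a steel eye lug, 10 mm thick (y), 28 mm wide (x), round-topped, 34 mm high from the underside: grip it across the 10 mm. On the slope its x points up the slope. It can swivel in the grip about the fingers' closing line, so a push settles it flat.
- wing_edge (a point): Middle of the square leaf's lower end face: 40 mm along its -x, 3 mm above its underside. The leaf starts with x within 0.8 rad of the jig's x.
- oiler: Bystander: a small cream oil bottle with a red cap and spout, 41 mm across, 118 mm high, upright; origin at the centre of its underside.
- wrench: Bystander: a small combination wrench lying flat, 144 mm long, 21 mm wide, 7 mm thick; origin under its middle.
Mind the look-alikes: they are no part of the job. Leave any white look-alike of the wing_leaf alone.

How it is judged:
By the outcome, as a careful person would: the job done as asked, in the order asked, and still so for the second after the job is handed in, while the arm keeps its last pose, push and grip.
It also fails if it takes over 51 s, if anything falls off the work surface, if the arm or the gripper's body presses on something with over 40 N, if the wrist force passes 120 N, or if a joint passes its speed limit or range.

## Working session

There is one attempt and no reset: what is moved stays moved. The work goes in short steps, Python scripts to look and compute and a shell command to move; the robot and the scene stay as the last step left them, time stands still between calls to the robot, and variables do not carry over. Pictures are saved under pics/ and viewed, at most 10 in all, crops included, and the job is handed in when it is done.

```bash
mkdir -p pics; cat > h.py <<'E'
from rig import *
import numpy as np, cv2, json
from scipy.spatial.transform import Rotation as R
def q2R(q): return R.from_quat([q[1],q[2],q[3],q[0]]).as_matrix()
def tool():
    s=sense(); T=np.eye(4); T[:3,:3]=q2R(s['ee_rot']); T[:3,3]=s['eef_pos']; return T
def ray(cm,uv,W):
    d=cm.get('dist',None)
    p=np.array([(uv[0]-cm['cx'])/cm['fx'],-(uv[1]-cm['cy'])/cm['fy'],-1])
    return W[:3,3],W[:3,:3]@p
def hit(cm,uv,z,W=None):
    W=np.array(cm['world_from_camera']) if W is None else W
    o,d=ray(cm,uv,W); return o+d*(z-o[2])/d[2]
def proj(cm,P,W=None):
    W=np.array(cm['world_from_camera']) if W is None else W
    p=np.linalg.inv(W)@np.r_[P,1]; return cm['cx']+cm['fx']*p[0]/-p[2], cm['cy']-cm['fy']*p[1]/-p[2]
E
python3 - <<'E'
from h import *
s=sense(); print({k:np.round(v,3).tolist() for k,v in s.items()})
for n in ('top','side'):
    cv2.imwrite(f'pics/{n}0.png',cv2.resize(capture(n),(800,600),interpolation=cv2.INTER_CUBIC)); m=camera_model(n); print(n,{k:np.round(v,3).tolist() if not isinstance(v,str) else v for k,v in m.items()})
m=camera_model('wrist');print({k:np.round(v,3).tolist() if not isinstance(v,str) else v for k,v in m.items()})
E
```

```text
{'time_s': 0.0, 'joints': [0.946, 0.313, 1.498, -0.0, 1.331, -0.223], 'dq': [-0.002, -0.0, -0.001, -0.001, -0.0, -0.0], 'tau': [-0.0, -41.227, -25.974, -0.0, 0.004, 0.0], 'eef_pos': [205.149, 482.924, 199.344], 'ee_rot': [-0.0, 0.2, 0.98, -0.001], 'force': [-0.067, -0.68, -0.023], 'wrist_torque': [0.081, 0.046, -0.015], 'grip_force': 0.0, 'grip_width': 0.996}
top {'fx': 384.888, 'fy': 384.888, 'cx': 256.903, 'cy': 196.326, 'world_from_camera': [[0.0, 0.981, -0.193, 291.95], [-1.0, -0.002, -0.009, 68.829], [-0.009, 0.193, 0.981, 1234.974], [0.0, 0.0, 0.0, 1.0]]}
side {'fx': 451.009, 'fy': 451.009, 'cx': 252.921, 'cy': 197.623, 'world_from_camera': [[-1.0, 0.006, 0.009, 549.045], [0.006, -0.38, 0.925, 1228.299], [0.008, 0.925, 0.38, 519.709], [0.0, 0.0, 0.0, 1.0]]}
{'fx': 307.728, 'fy': 307.728, 'cx': 251.502, 'cy': 188.027, 'T_tool_cam': [[0.0, 0.965, 0.264, 65.334], [1.0, 0.0, -0.001, 0.413], [-0.001, 0.264, -0.965, -173.838], [0.0, 0.0, 0.0, 1.0]]}
```

View pics/top0.png

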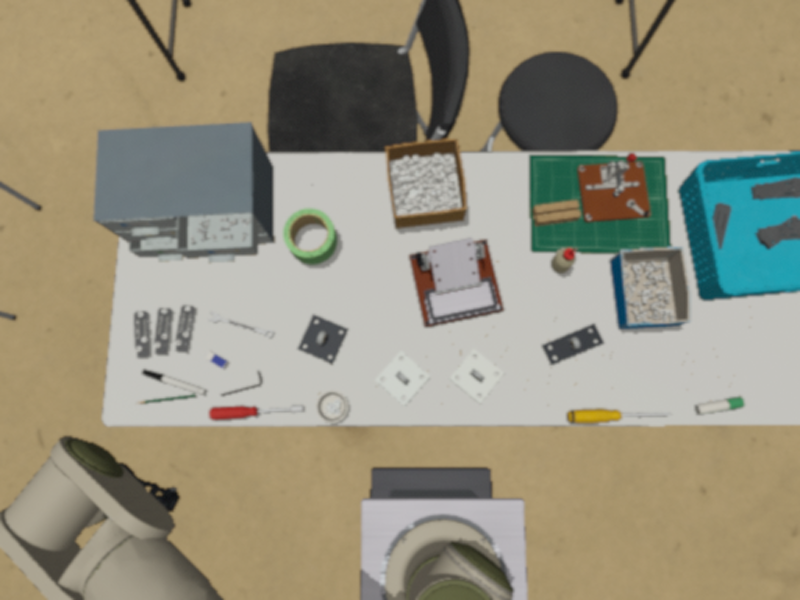

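View pics/side0.png

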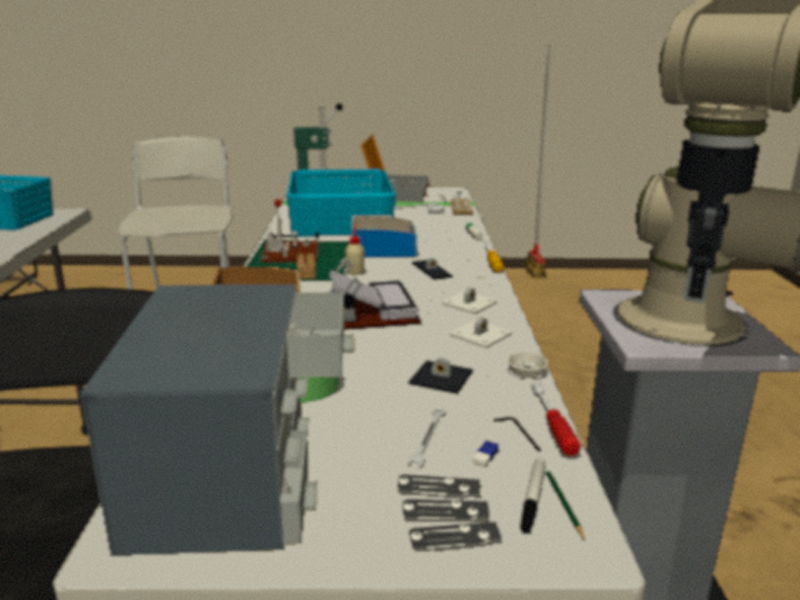

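The top view shows the jig at (457,282), the oblong dark leaf at (572,343), the square dark leaf at (323,338), two white look-alikes at (402,377) and (476,375), and the oiler at (563,260), all in the 800-px picture. I'll enlarge it.

```bash
python3 - <<'E'
from h import *
im=capture('top')
c=im[145:250,185:392]; cv2.imwrite('pics/top1.png',cv2.resize(c,(791,401),interpolation=cv2.INTER_CUBIC)) 
print(c.shape)
m=camera_model('top'); f=.64
for n,u,z in (('jig',(457,282),20),('base',(572,343),6),('wing',(323,338),6),('wl',(402,377),6),('oil',(563,260),60)):
    print(n,hit(m,(u[0]*f,u[1]*f),z).round(0))
E
```

```text
(105, 207, 3)
jig [584. -35.  20.]
base [ 458. -270.    6.]
wing [469. 242.   6.]
wl [389.  79.   6.]
oil [ 619. -246.   60.]
```

View pics/top1.png

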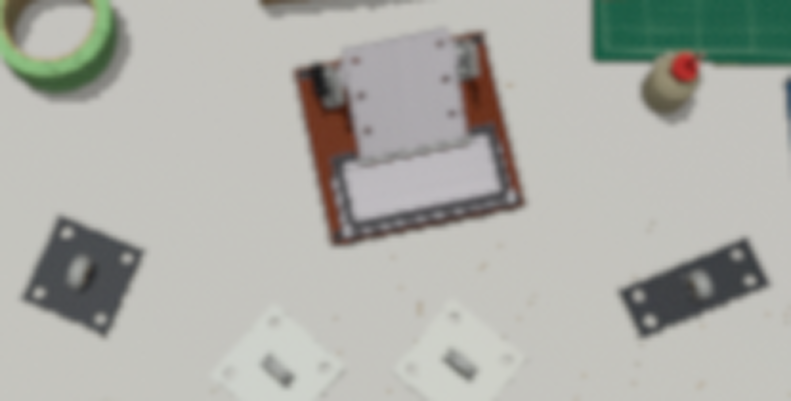

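```bash
cat >> h.py <<'E'
def fit(P,L):  # 2D rigid fit local->world
    P=np.array(P)[:,:2];L=np.array(L,float);pc=P.mean(0);lc=L.mean(0)
    a=L-lc;b=P-pc; th=np.arctan2((a[:,0]*b[:,1]-a[:,1]*b[:,0]).sum(),(a*b).sum())
    M=np.array([[np.cos(th),-np.sin(th)],[np.sin(th),np.cos(th)]]); t=pc-M@lc
    return t,th,np.linalg.norm((M@L.T).T+t-P,axis=1)
def delta(pos,Rt,T=None):
    T=tool() if T is None else T
    d=T[:3,:3].T@(np.array(pos)-T[:3,3]); r=R.from_matrix(T[:3,:3].T@Rt).as_rotvec(degrees=True)
    print('units shift',(d/25).round(2),'turn',(r/8).round(2), '(mm',d.round(1),'deg',r.round(1),')')
def down(yaw):  # tool pointing down, tool x at world yaw
    c,s=np.cos(yaw),np.sin(yaw); return np.array([[c,s,0],[s,-c,0],[0,0,-1.]])
E
python3 - <<'E'
from h import *
m=camera_model('top'); g=lambda c,z:hit(m,(185+(c[0]+.5)/3.82-.5,145+(c[1]+.5)/3.82-.5),z)
def sq(cs,z,L): 
    t,th,e=fit([g(c,z) for c in cs],L); print(t.round(1),th.round(3),e.round(1)); return t,th
# corners order: far-left, far-right, near-right, near-left ; local x ahead, y left
B=sq([(620,290),(746,239),(769,284),(642,337)],6,[(23,60),(23,-60),(-23,-60),(-23,60)])
W=sq([(62,216),(144,252),(107,336),(22,298)],6,[(40,40),(40,-40),(-40,-40),(-40,40)])
J=sq([(296,69),(484,33),(523,206),(334,243)],10,[(80,85),(80,-85),(-80,-85),(-80,85)])
T=tool(); print('toolx yaw',np.arctan2(T[1,0],T[0,0]))
E
```

```text
[ 456.8 -271.2] 0.387 [2.  3.1 2.1 2.5]
[467.6 242.4] -0.414 [2.  2.3 1.4 1.7]
[586.3 -33.9] 0.195 [2.8 3.1 3.9 4.1]
toolx yaw 2.739771589832226
```

```bash
python3 - <<'E'
from h import *
delta([450,-130,250],down(3.337))
delta([450,-130,250],down(2.74))
E
```

```text
units shift [-18.6  -18.74  -2.01] turn [-0.01 -0.   -4.28] (mm [-465.  -468.5  -50.2] deg [ -0.   -0.  -34.2] )
units shift [-18.6  -18.74  -2.01] turn [-0.01 -0.   -0.  ] (mm [-465.  -468.5  -50.2] deg [-0.1 -0.  -0. ] )
```

```bash
python3 -m crank '[[[-0.9,-0.9,-0.1,0,0,0,85],[-0.9,-0.9,-0.1,0,0,0,85],[-0.9,-0.9,-0.1,0,0,0,85],[-0.9,-0.9,-0.1,0,0,0,85],[-0.9,-0.9,-0.1,0,0,0,85],[-0.9,-0.9,-0.1,0,0,0,85],[-0.9,-0.9,-0.1,0,0,0,85],[-0.9,-0.9,-0.1,0,0,0,85]]]' 60
python3 -m crank '[[[-0.9,-0.9,-0.1,0,0,0,85],[-0.9,-0.9,-0.1,0,0,0,85],[-0.9,-0.9,-0.1,0,0,0,85],[-0.9,-0.9,-0.1,0,0,0,85],[-0.9,-0.9,-0.1,0,0,0,85],[-0.9,-0.9,-0.1,0,0,0,85],[-0.9,-0.9,-0.1,0,0,0,85],[-0.9,-0.9,-0.1,0,0,0,85]]]'
python3 - <<'E'
from h import *
delta([450,-130,250],down(3.337))
E
```

```text
time_s: 0.95
eef_pos: [300.7, 245.9, 219.9]
ee_rot: [-0.0, 0.199, 0.98, -0.0]
force: [1.0, 0.6, -1.9]
grip_width: 0.996
grip_force: 0.0
time_s: 1.75
eef_pos: [396.1, 9.8, 239.9]
ee_rot: [-0.0, 0.2, 0.98, 0.0]
force: [0.0, 1.2, -0.0]
grip_width: 0.995
grip_force: 0.0
units shift [-4.17 -4.3  -0.4 ] turn [ 0.   -0.   -4.28] (mm [-104.3 -107.5  -10.1] deg [  0.   -0.  -34.2] )
```

```bash
python3 -m crank '[[[-0.85,-0.9,-0.1,0,0,0,85],[-0.85,-0.9,-0.1,0,0,0,85],[-0.85,-0.9,-0.1,0,0,0,85],[-0.85,-0.9,-0.1,0,0,0,85],[-0.85,-0.8,0,0,0,-1,85],[0,0,0,0,0,-1,85],[0,0,0,0,0,-1,85],[0,0,0,0,0,-1,85]]]'
python3 - <<'E'
from h import *
T=tool(); np.save('T1.npy',T); im=capture('wrist'); cv2.imwrite('w1.png',im); cv2.imwrite('pics/w1.png',cv2.resize(im,(800,600),interpolation=cv2.INTER_CUBIC)); print(T.round(3))
E
```

```text
time_s: 2.55
eef_pos: [450.5, -131.9, 249.6]
ee_rot: [-0.0, -0.081, 0.997, 0.0]
force: [-0.1, -0.4, 0.6]
grip_width: 0.992
grip_force: 0.0
[[-9.87000e-01 -1.61000e-01 -1.00000e-03  4.50527e+02]
 [-1.61000e-01  9.87000e-01  0.00000e+00 -1.31876e+02]
 [ 1.00000e-03  1.00000e-03 -1.00000e+00  2.49569e+02]
 [ 0.00000e+00  0.00000e+00  0.00000e+00  1.00000e+00]]
```

View pics/w1.png

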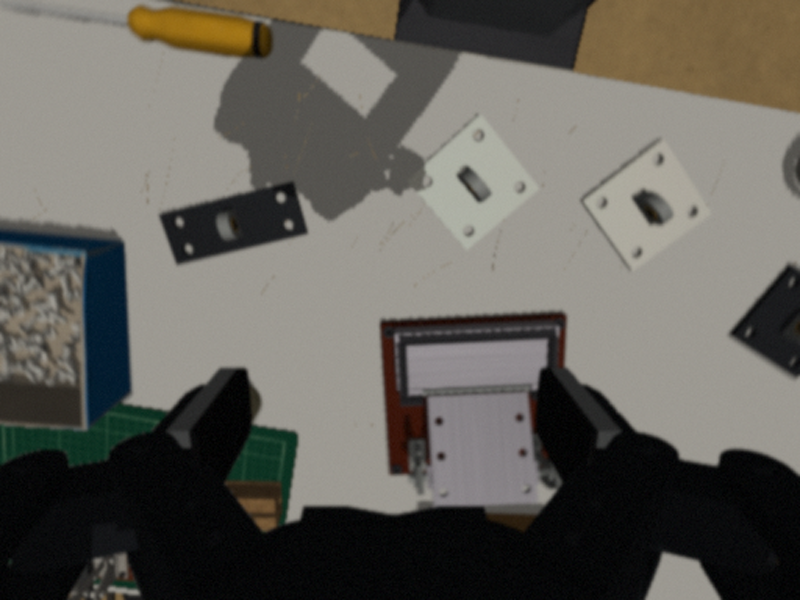

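The wrist view shows the oblong leaf with corners at about (160,214), (294,182), (307,233) and (178,265). The jig base's front corners are at (380,321) and (565,314), and the sloping plate runs from y≈390 to y≈505. I'll enlarge both.

```bash
python3 - <<'E'
from h import *
im=cv2.imread('w1.png')
a=cv2.resize(im[192:332,238:368],(520,560),interpolation=cv2.INTER_CUBIC)
b=cv2.resize(im[110:175,98:202][:, :],(280,175),interpolation=cv2.INTER_CUBIC)
c=np.zeros((560,800,3),np.uint8); c[:,:520]=a
b=cv2.resize(im[110:175,98:168],(280,260),interpolation=cv2.INTER_CUBIC); b2=cv2.resize(im[110:175,133:203],(280,260),interpolation=cv2.INTER_CUBIC)
c[:260,520:]=b; c[270:530,520:]=b2
cv2.imwrite('pics/w1c.png',c)
E
```

```text
(no output)
```

View pics/w1c.png

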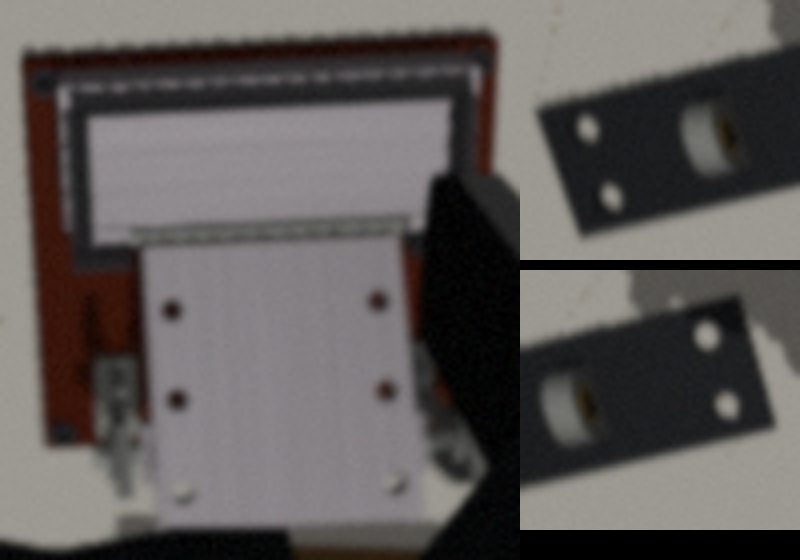

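```bash
cat > jig.py <<'E'
from h import *
from scipy.optimize import least_squares
def pts(p):
    x,y,th,nx,al=p; c,s=np.cos(th),np.sin(th)
    w=lambda a,b,z:np.array([x+c*a-s*b,y+s*a+c*b,z])
    st=lambda u,v:w(nx+23+u*np.cos(al),v,28+u*np.sin(al))
    return [w(-80,-85,10),w(-80,85,10),w(80,-85,10),w(nx-25,-62,28),w(nx-25,62,28),st(97,-45),st(97,45),st(3,-45),st(3,45)]
E
python3 - <<'E'
from jig import *
m=camera_model('wrist'); T=np.load('T1.npy'); W=T@np.array(m['T_tool_cam'])
px=lambda c,o:np.array([o[0]+(c[0]+.5)/4-.5,o[1]+(c[1]+.5)/4-.5])
o=(238,192)
J=[px(c,o) for c in [(24,52),(497,36),(47,445),(88,116),(452,99),(158,528),(425,520),(143,250),(402,238)]]
f=lambda p:(np.array([proj(m,q,W) for q in pts(p)])-J).ravel()
r=least_squares(f,[586,-34,.195,-30,.45],loss='soft_l1'); print(r.x.round(3)); print(f(r.x).reshape(-1,2).round(1).tolist())
np.save('jig.npy',r.x)
b=[px(c,q) for c,q in (((18,106),(98,110)),((220,25),(133,110)),((255,158),(133,110)),((64,238),(98,110)))]
t,th,e=fit([hit(m,u,6,W) for u in b],[(-23,-60),(-23,60),(23,60),(23,-60)]); print(t,th,e)
# lug top check
print('lug predicted px', ((np.array(proj(m,[*t,30],W))-[98,110])*4).round())
delta([*t,120],down(th+np.pi))
E
```

```text
[ 5.85259e+02 -3.20140e+01  2.09000e-01 -3.79710e+01  4.20000e-01]
[[-0.6, 0.7], [1.7, -0.8], [-0.7, 0.2], [0.5, -0.2], [0.1, 0.0], [0.3, 0.5], [-0.4, -0.2], [0.2, -0.2], [-0.6, -0.0]]
[ 458.58845318 -269.92615607] 0.38988869381656027 [0.64224467 0.39634654 1.00077298 0.37661988]
lug predicted px [183. 141.]
units shift [ 0.61 -5.5   5.18] turn [ 0.   -0.   -1.58] (mm [  15.2 -137.6  129.6] deg [  0.   -0.  -12.7] )
```

```bash
python3 -m crank '[[[0.1,-0.92,0.86,0,0,0,40],[0.1,-0.92,0.86,0,0,0,40],[0.1,-0.92,0.86,0,0,0,40],[0.1,-0.92,0.86,0,0,0,40],[0.1,-0.92,0.86,0,0,0,40],[0.1,-0.92,0.88,0,0,0,40],[0,0,0,0,0,-0.8,40],[0,0,0,0,0,-0.78,40]]]'
python3 - <<'E'
from h import *
T=tool(); np.save('T2.npy',T); im=capture('wrist'); cv2.imwrite('w2.png',im); cv2.imwrite('pics/w2.png',cv2.resize(im,(800,600),interpolation=cv2.INTER_CUBIC)); 
delta([458.6,-269.9,9],down(.39+np.pi))
E
```

```text
time_s: 3.4
eef_pos: [456.9, -270.7, 119.4]
ee_rot: [-0.001, -0.188, 0.982, 0.001]
force: [-0.2, -0.2, 0.8]
grip_width: 0.468
grip_force: 0.0
units shift [-0.07 -0.01  4.43] turn [ 0.01 -0.   -0.04] (mm [ -1.7  -0.2 110.8] deg [ 0.1 -0.  -0.4] )
```

View pics/w2.png

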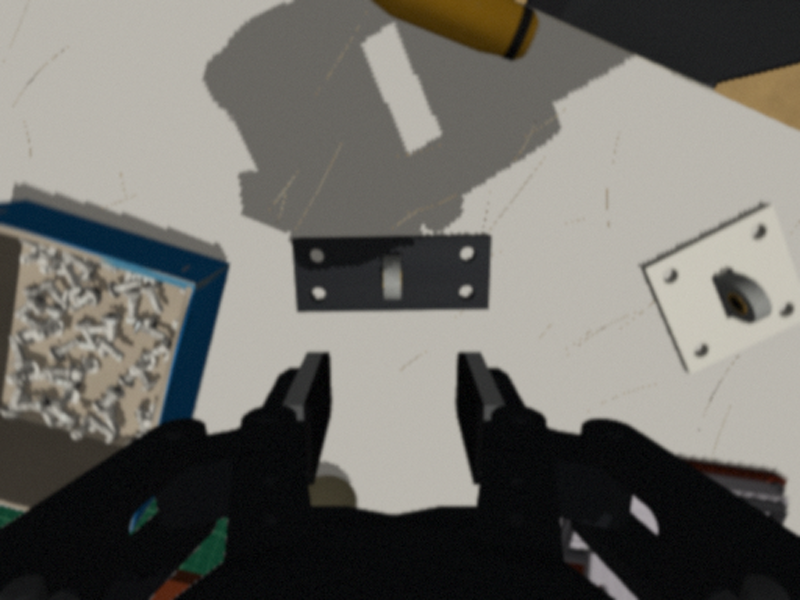

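The leaf is now square to the fingers, with corners at (292,239), (490,235), (489,307) and (297,311). Its lug at x≈392 is centred between the fingers.

```bash
python3 - <<'E'
from h import *
m=camera_model('wrist'); T=np.load('T2.npy'); W=T@np.array(m['T_tool_cam'])
P=[hit(m,(u*.64,v*.64),6,W) for u,v in [(292,239),(490,235),(489,308),(297,311)]]
t,th,e=fit(P,[(-23,-60),(-23,60),(23,60),(23,-60)]); print(t,th,e)
delta([*t,9],down(th+np.pi))
E
```

```text
[ 457.85199199 -271.23141215] 0.39682996197397685 [0.51075687 0.78928218 0.1857538  0.47433143]
units shift [-0.02 -0.04  4.43] turn [ 0.01 -0.   -0.09] (mm [ -0.5  -1.1 110.8] deg [ 0.1 -0.  -0.8] )
```

```bash
python3 -m crank '[[[-0.04,-0.02,0.9,0,0,-0.08,40],[0,0,0.9,0,0,0,40],[0,0,0.9,0,0,0,40],[0,0,0.8,0,0,0,40],[0,0,0.6,0,0,0,40],[0,0,0.33,0,0,0,40],[0,0,0,0,0,0,0],[0,0,0,0,0,0,0]]]' 80
python3 -m crank '[[[0,0,0,0,0,0,0],[0,0,0,0,0,0,0],[0,0,0,0,0,0,0],[0,0,0,0,0,0,0],[0,0,-0.2,0,0,0,0],[0,0,-0.4,0,0,0,0],[0,0,-0.4,0,0,0,0],[0,0,0,0,0,0,0]]]'
python3 - <<'E'
from h import *
T=tool();print(T.round(4), sense()['grip_width'],sense()['force'])
E
```

```text
time_s: 4.25
eef_pos: [458.8, -270.7, 10.2]
ee_rot: [0.0, -0.192, 0.981, -0.0]
force: [0.1, 0.1, -0.4]
grip_width: 0.138
grip_force: 0.0
time_s: 5.05
eef_pos: [459.3, -271.2, 36.5]
ee_rot: [0.001, -0.193, 0.981, -0.001]
force: [0.2, -0.7, -0.0]
grip_width: 0.002
grip_force: 0.0
[[-9.255000e-01 -3.788000e-01  2.400000e-03  4.592649e+02]
 [-3.788000e-01  9.255000e-01 -2.200000e-03 -2.711626e+02]
 [-1.300000e-03 -3.000000e-03 -1.000000e+00  3.653030e+01]
 [ 0.000000e+00  0.000000e+00  0.000000e+00  1.000000e+00]] 0.0017619681394525496 [ 0.17009943 -0.74068165 -0.0205324 ]
```

```bash
python3 - <<'E'
from h import *
T=tool(); np.save('T3.npy',T); im=capture('wrist'); cv2.imwrite('w3.png',im); cv2.imwrite('pics/w3.png',cv2.resize(im,(800,600),interpolation=cv2.INTER_CUBIC)); 
E
```

```text
(no output)
```

View pics/w3.png

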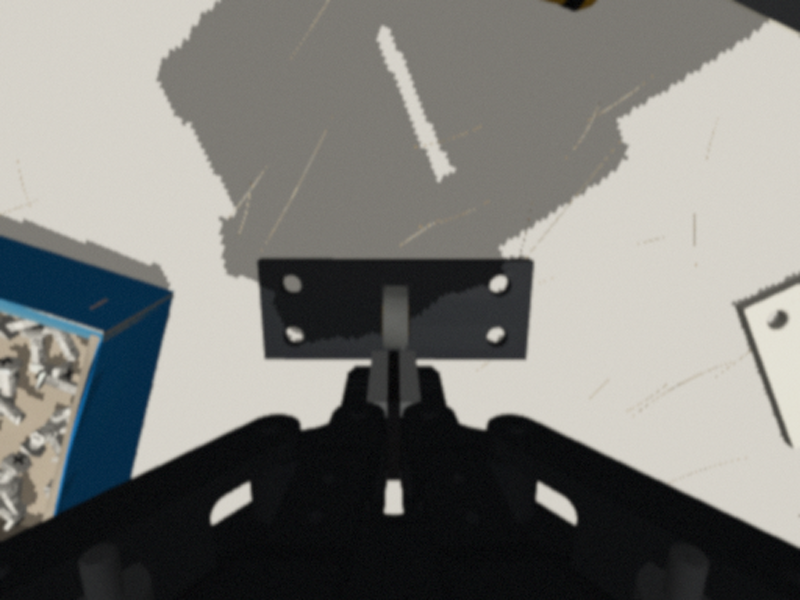

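The fingers closed fully without catching the lug. In this view the tips are drawn at y≈350, where the stated TCP should project to about y≈310. The 40 mm opening in the previous picture also puts the tips about 35 mm nearer the camera than the stated TCP. So I think the real fingertips end short of the reported TCP, and I'll check that numerically.

```bash
python3 - <<'E'
from h import *
m=camera_model('wrist'); Tc=np.array(m['T_tool_cam'])
for z in (0,-10,-20,-30,-40): print(z,'near tip edge x=+11:',[tuple((np.array(proj(m,[11,y,z],Tc))/.64).round()) for y in (0,20,-20,42.5)])
im=cv2.imread('w3.png').astype(int).sum(2)//3
print(im[205:262:2,238:266:2])
P=[hit(m,(u*.64,v*.64),6,np.load('T3.npy')@Tc) for u,v in [(260,259),(532,259),(526,358),(266,358)]]
print(fit(P,[(-23,-60),(-23,60),(23,60),(23,-60)]), sense()['eef_pos'])
E
```

```text
0 near tip edge x=+11: [(np.float64(395.0), np.float64(311.0)), (np.float64(447.0), np.float64(311.0)), (np.float64(342.0), np.float64(311.0)), (np.float64(507.0), np.float64(311.0))]
-10 near tip edge x=+11: [(np.float64(395.0), np.float64(319.0)), (np.float64(450.0), np.float64(319.0)), (np.float64(339.0), np.float64(319.0)), (np.float64(513.0), np.float64(319.0))]
-20 near tip edge x=+11: [(np.float64(395.0), np.float64(329.0)), (np.float64(454.0), np.float64(329.0)), (np.float64(336.0), np.float64(329.0)), (np.float64(520.0), np.float64(329.0))]
-30 near tip edge x=+11: [(np.float64(395.0), np.float64(339.0)), (np.float64(458.0), np.float64(339.0)), (np.float64(332.0), np.float64(339.0)), (np.float64(528.0), np.float64(339.0))]
-40 near tip edge x=+11: [(np.float64(395.0), np.float64(351.0)), (np.float64(462.0), np.float64(351.0)), (np.float64(328.0), np.float64(351.0)), (np.float64(537.0), np.float64(351.0))]
[[24 23 23 52 91 95 95 96 96 93 92 83 47 49]
 [23 23 25 51 93 96 94 95 93 94 93 82 47 49]
 [23 26 22 53 91 92 92 91 93 95 94 83 49 51]
 [27 23 23 50 87 91 90 90 93 92 92 82
[... 606 characters left out ...]
 61 32 10 11 18 51 60 61 62 63]
 [61 60 60 62 60 34 10 10 17 52 60 61 61 60]
 [60 63 62 62 59 31 10  9 17 54 62 59 64 62]
 [63 61 63 61 60 28  7  8 13 51 62 62 61 61]
 [62 63 62 60 60 32  7  7 10 52 63 63 61 63]
 [63 60 64 63 59 28  8 12 14 51 62 61 61 63]
 [60 61 60 62 60 29  9  8 16 53 64 61 63 63]
 [61 60 59 61 60 28  8  8 11 50 61 61 62 60]
 [63 63 62 61 60 25  9 13 10 45 61 64 61 59]
 [50 68 72 78 74 32 13 15 16 58 74 79 75 57]
 [22 34 54 82 86 39 20 11 20 67 89 73 47 26]
 [13 10 18 50 78 40 17 19 22 66 69 29 15 13]]
(array([ 457.24950119, -271.26875994]), np.float64(0.3894698798318682), array([1.2179127 , 1.25615994, 0.49725014, 0.53762174])) [ 458.89069417 -270.83163276   35.64631964]
```

```bash
python3 -m crank '[[[0,0,0,0,0,0,40],[0,0,0,0,0,0,40],[0,0,0,0,0,0,40],[0,0,0.4,0,0,0,40],[0,0,0.5,0,0,0,40],[0,0,0.5,0,0,0,40],[0,0,0.3,0,0,0,40],[0,0,0.1,0,0,0,40]]]'

```

```text
time_s: 5.9
eef_pos: [458.0, -270.0, -11.7]
ee_rot: [-0.001, -0.193, 0.981, 0.001]
force: [0.2, -0.1, 0.6]
grip_width: 0.469
grip_force: 0.0
```

The reported TCP is now 12 mm below the bench with no contact force, so the fingertips do sit well short of it. I'll go a little lower and close.

```bash
python3 -m crank '[[[0,0,0.1,0,0,0,40],[0,0,0.1,0,0,0,40],[0,0,0.12,0,0,0,0],[0,0,0,0,0,0,0],[0,0,0,0,0,0,0],[0,0,0,0,0,0,0],[0,0,0,0,0,0,0],[0,0,0,0,0,0,0]]]'
python3 - <<'E'
from h import *
T=tool(); im=capture('wrist'); cv2.imwrite('w4.png',im); cv2.imwrite('pics/w4.png',cv2.resize(im[130:270,150:350],(800,560),interpolation=cv2.INTER_CUBIC)); print(sense()['force'],sense()['eef_pos'])
E
```

```text
time_s: 6.7
eef_pos: [458.5, -270.5, -18.2]
ee_rot: [0.0, -0.193, 0.981, -0.0]
force: [-0.5, 0.4, 1.9]
grip_width: 0.092
grip_force: 79.3
[-0.35507408  1.18402015  1.74656218] [ 458.48352686 -270.44780814  -18.22915562]
```

View pics/w4.png

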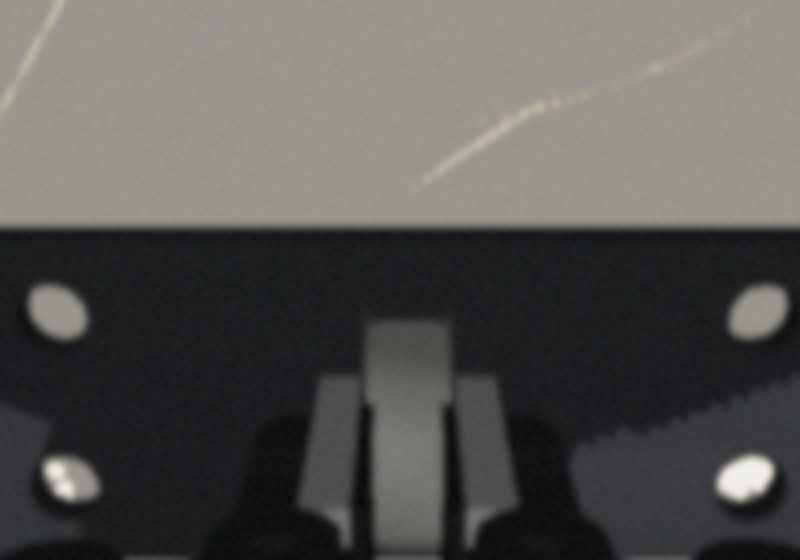

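The lug is now gripped, with 79 N on the pads at about 8–10 mm opening. Its light top runs at crop columns 365–450, between the pads at 320–355 and 455–500. Next I'll lift the leaf and carry it to a hover short of the nest.

```bash
python3 -m crank '[[[0,0,-0.2,0,0,0,0],[0,0,-0.5,0,0,0,0],[0,0,-0.8,0,0,0,0],[0,0,-0.9,0,0,0,0],[0,0,-0.9,0,0,0,0],[0,0,-0.6,0,0,0,0],[0,0,0,0,0,0,0],[0,0,0,0,0,0,0]]]'
python3 - <<'E'
from h import *
p=np.load('jig.npy'); c,s=np.cos(p[2]),np.sin(p[2]); n=np.array([p[0]+c*p[3],p[1]+s*p[3]]); print(n)
delta([n[0]-40*c,n[1]-40*s,80],down(p[2]+np.pi)); print(sense()['grip_width'],sense()['force'])
E
```

```text
time_s: 7.55
eef_pos: [458.3, -270.4, 79.1]
ee_rot: [0.0, -0.193, 0.981, -0.0]
force: [-0.1, 0.7, -2.5]
grip_width: 0.093
grip_force: 78.9
[548.11675792 -39.90465972]
units shift [-5.24  7.46 -0.04] turn [-0.    0.    1.28] (mm [-131.   186.4   -0.9] deg [-0.   0.  10.3] )
0.09251490483951327 [-0.05953431  0.66337718 -2.54414185]
```

```bash
python3 -m crank '[[[-0.3,0.5,-0.4,0,0,0,0],[-0.6,0.85,-0.6,0,0,0,0],[-0.6,0.85,-0.6,0,0,0,0],[-0.6,0.85,-0.4,0,0,0,0],[-0.3,0.4,0,0,0,0.64,0],[0,0,0,0,0,0.64,0],[0,0,0,0,0,0,0],[0,0,0,0,0,0,0]]]'
python3 - <<'E'
from h import *
T=tool(); np.save('T5.npy',T); im=capture('wrist'); cv2.imwrite('w5.png',im); cv2.imwrite('pics/w5.png',cv2.resize(im,(800,600),interpolation=cv2.INTER_CUBIC)); print(T.round(3))
E
```

```text
time_s: 8.35
eef_pos: [481.1, -167.4, 129.0]
ee_rot: [-0.0, -0.106, 0.994, 0.0]
force: [-0.0, -0.0, -1.8]
grip_width: 0.093
grip_force: 78.9
[[-9.78000e-01 -2.11000e-01 -1.00000e-03  4.81147e+02]
 [-2.11000e-01  9.78000e-01  0.00000e+00 -1.67417e+02]
 [ 1.00000e-03  1.00000e-03 -1.00000e+00  1.28976e+02]
 [ 0.00000e+00  0.00000e+00  0.00000e+00  1.00000e+00]]
```

View pics/w5.png

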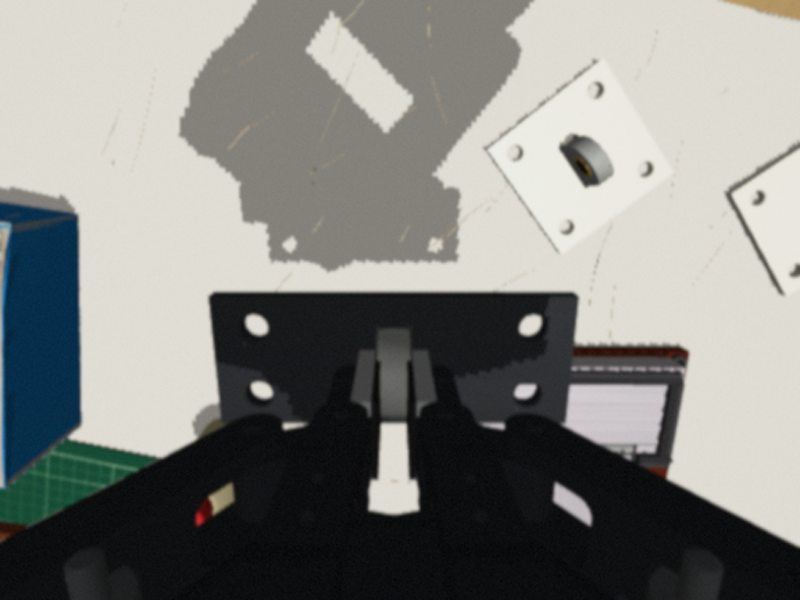

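```bash
python3 - <<'E'
from jig import *
m=camera_model('wrist'); Tc=np.array(m['T_tool_cam']); T=np.load('T5.npy'); W=T@Tc
for u in ((210,295),(577,295),(567,423),(222,423)): 
    print('leaf corner tool',hit(m,(u[0]*.64,u[1]*.64),-24.2,Tc).round(1))
p=np.load('jig.npy'); x,y,th,nx,al=p; c,s=np.cos(th),np.sin(th)
w=lambda a,b,z:np.array([x+c*a-s*b,y+s*a+c*b,z])
print('pred base corner',np.array(proj(m,w(-80,85,10),W))/.64,'seen 687,347')
print('pred floor corner',np.array(proj(m,w(nx-25,62,28),W))/.64,'seen 669,383')
print('pred floor far corner',np.array(proj(m,w(nx+25,62,28),W))/.64,'seen 661,455')
for u,z in (((687,347),10),((669,383),28)):
    h=hit(m,(u[0]*.64,u[1]*.64),z,W); d=h[:2]-[x,y]; print('jig coords',c*d[0]+s*d[1],-s*d[0]+c*d[1])
print(nx)
E
```

```text
leaf corner tool [ 23.9 -59.4 -24.2]
leaf corner tool [ 23.9  59.1 -24.2]
leaf corner tool [-22.4  60.3 -24.2]
leaf corner tool [-22.3 -59.9 -24.2]
pred base corner [693.44007004 346.52610134] seen 687,347
pred floor corner [669.5057058  382.59115016] seen 669,383
pred floor far corner [657.62736005 452.79458051] seen 661,455
jig coords -79.6593007614596 80.85366183292308
jig coords -62.691678125311256 61.726944978948296
-37.97133833492736
```

The held leaf sits centred in the fingers, about 0.8 mm off in tool x. The nest floor's near corner at (669,383) matches the jig model to within a pixel. I'll work out the placing move.

```bash
python3 - <<'E'
from jig import *
p=np.load('jig.npy'); c,s=np.cos(p[2]),np.sin(p[2]); n=np.array([p[0]+c*(p[3]+.7),p[1]+s*(p[3]+.7)])
delta([*n,32],down(p[2]+np.pi))
E
```

```text
units shift [-3.72  4.43  3.88] turn [ 0.   -0.    0.02] (mm [-93.  110.8  97. ] deg [ 0.  -0.   0.1] )
```

```bash
python3 -m crank '[[[-0.5,0.6,0.1,0,0,0,0],[-0.8,0.95,0.2,0,0,0,0],[-0.8,0.95,0.4,0,0,0,0],[-0.8,0.95,0.5,0,0,0,0],[-0.6,0.73,0.6,0,0,0,0],[-0.22,0.25,0.9,0,0,0.02,0],[0,0,0.8,0,0,0,0],[0,0,0.3,0,0,0,0]]]'
python3 - <<'E'
from jig import *
p=np.load('jig.npy'); c,s=np.cos(p[2]),np.sin(p[2]); n=np.array([p[0]+c*(p[3]+.7),p[1]+s*(p[3]+.7)])
delta([*n,11],down(p[2]+np.pi))
E
```

```text
time_s: 9.2
eef_pos: [548.1, -39.8, 32.2]
ee_rot: [-0.002, -0.104, 0.995, 0.001]
force: [0.1, -0.4, -1.9]
grip_width: 0.092
grip_force: 78.9
units shift [-0.03 -0.01  0.85] turn [ 0.01 -0.02 -0.01] (mm [-0.7 -0.1 21.2] deg [ 0.1 -0.2 -0.1] )
```

```bash
python3 -m crank '[[[-0.02,0,0.2,0,0,0,0],[0,0,0.2,0,0,0,0],[0,0,0.15,0,0,0,0],[0,0,0.1,0,0,0,0],[0,0,0.1,0,0,0,0],[0,0,0.06,0,0,0,0],[0,0,0.04,0,0,0,0],[0,0,0,0,0,0,0]]]'
```

```text
time_s: 10.0
eef_pos: [549.7, -40.1, 12.9]
ee_rot: [-0.0, -0.103, 0.995, 0.0]
force: [-0.6, -0.5, -2.5]
grip_width: 0.089
grip_force: 78.9
```

```bash
python3 -m crank '[[[0,0,0.04,0,0,0,0],[0,0,0.04,0,0,0,0],[0,0,0,0,0,0,0],[0,0,0,0,0,0,0],[0,0,0,0,0,0,0],[0,0,0,0,0,0,0],[0,0,0,0,0,0,0],[0,0,0,0,0,0,0]]]'; python3 -c "
from h import *
print(sense()['force'],sense()['wrist_torque'],sense()['eef_pos'])"
```

```text
time_s: 10.8
eef_pos: [549.7, -40.1, 10.9]
ee_rot: [0.0, -0.103, 0.995, 0.0]
force: [0.6, 0.4, -2.6]
grip_width: 0.09
grip_force: 78.9
[ 0.61112264  0.35447982 -2.5948467 ] [ 0.00853166 -0.00226122  0.08451003] [549.72886374 -40.11823271  10.90864384]
```

```bash
python3 -m crank '[[[0,0,0.04,0,0,0,0],[0,0,0.02,0,0,0,0],[0,0,0.02,0,0,0,0],[0,0,0,0,0,0,0],[0,0,0,0,0,0,0],[0,0,0,0,0,0,0],[0,0,0,0,0,0,0],[0,0,0,0,0,0,0]]]'
```

```text
time_s: 11.6
eef_pos: [549.8, -40.2, 9.7]
ee_rot: [0.0, -0.103, 0.995, -0.0]
force: [-3.3, 1.0, 7.3]
grip_width: 0.092
grip_force: 80.2
```

```bash
python3 -m crank '[[[0,0,0,0,0,0,35],[0,0,0,0,0,0,35],[0,0,0,0,0,0,35],[0,0,-0.3,0,0,0,35],[0,0,-0.9,0,0,0,35],[0,0,-1,0,0,0,35],[0.3,-0.5,-1,0,0,0,35],[0.9,-0.9,-1,0,0,0,35]]]'
python3 -m crank '[[[1,-1,-0.7,0,0,0,60],[1,-1,-0.5,0,0,0,60],[1,-0.8,0,0,0,0,60],[0.7,-0.3,0,0,0,0,60],[0,0,0,0,0,0,60],[0,0,0,0,0,0,60],[0,0,0,0,0,0,60],[0,0,0,0,0,0,60]]]'
python3 - <<'E'
from jig import *
m=camera_model('wrist'); T=tool(); np.save('T6.npy',T); im=capture('wrist'); cv2.imwrite('w6.png',im); print(T[:3,3])
W=T@np.array(m['T_tool_cam']); p=np.load('jig.npy'); x,y,th,nx,al=p; c,s=np.cos(th),np.sin(th)
w=lambda a,b,z:np.array([x+c*a-s*b,y+s*a+c*b,z])
for q in (w(nx,0,34),w(nx-25,62,28),w(nx-25,-62,28),w(nx+59,0,60)): print(np.round(proj(m,q,W)))
E
```

```text
time_s: 12.4
eef_pos: [528.0, -80.1, 115.4]
ee_rot: [0.001, -0.104, 0.995, -0.0]
force: [0.9, 0.1, 2.1]
grip_width: 0.412
grip_force: 0.0
time_s: 13.2
eef_pos: [453.5, -174.8, 143.9]
ee_rot: [0.0, -0.104, 0.995, 0.0]
force: [0.7, -0.0, 0.5]
grip_width: 0.702
grip_force: 0.0
[ 453.47263336 -174.79444813  143.87640969]
[359. 287.]
[418. 263.]
[300. 263.]
[362. 353.]
```

```bash
python3 - <<'E'
from jig import *
m=camera_model('wrist'); Tc=np.array(m['T_tool_cam'])
for u in ((256,325),(531,325),(526,391),(261,391)): print('hole tool',hit(m,(u[0]*.64,u[1]*.64),-24.2,Tc).round(1))
W=np.load('T6.npy')@Tc; p=np.load('jig.npy'); x,y,th,nx,al=p; c,s=np.cos(th),np.sin(th)
w=lambda a,b,z:np.array([x+c*a-s*b,y+s*a+c*b,z])
im=cv2.imread('w6.png'); g=cv2.cvtColor(im,cv2.COLOR_BGR2GRAY)
for sx in(-1,1):
  for sy in (-1,1):
    print('pred hole',np.round(proj(m,w(nx+sx*14,sy*45,34),W),1))
n,l,st,ce=cv2.connectedComponentsWithStats((g[240:330,290:430]>95).astype(np.uint8))
for i in range(1,n):
    if 8<st[i,4]<200:
        u=ce[i]+[290,240]; h=hit(m,u,34,W)[:2]-[x,y]; print(u.round(1),st[i,2:],'nest-rel',np.round([c*h[0]+s*h[1]-nx,-s*h[0]+c*h[1]],1))
print(g[254:320:3,296:426:5])
E
```

```text
hole tool [ 13.7 -45.3 -24.2]
hole tool [ 13.7  45.  -24.2]
hole tool [-10.1  45.1 -24.2]
hole tool [-10.1 -45.4 -24.2]
pred hole [316.7 275.5]
pred hole [403.4 275.4]
pred hole [315.2 298.9]
pred hole [400.  298.8]
[427.7 263.6] [ 5 25 77] nest-rel [-27.6  68.2]
[291.1 257.1] [ 4  8 25] nest-rel [-35.1 -72.2]
[299.3 276.3] [ 2 14 19] nest-rel [-13.1 -63. ]
[313.6 275.9] [ 4  3 11] nest-rel [-13.5 -48.1]
[401.3 276. ] [4 3 9] nest-rel [-13.3  42.9]
[312.6 295.9] [ 4  3 11] nest-rel [ 10.3 -47.9]
[[ 70  99  77  88   1   2   1   7  41  44  33   4  26  98  94  70  94  73
   93  92  72  89  70  89  86  69]
 [ 30  32  32  33   1   2   2   9  37  43  43   7   8  37  37  35  37  33
   38  34  33  32  30  36  33  31]
 [ 37  36  35  33   8   6   6   2  18  42  43  21   7  25  41  37  36  39
   39  36  39  39  38  38  37  38]
 [ 29  41  50  42   6   1   1   8   5  48  49  39   7   7  30  48  37  43
   44  35  41  37  43  41  43  29]
 [ 29  75  45  38   8   5   3   7  11  66  55  13  11   6  11  44  34  41
   35  34  40  32  39  38  67  29]
 [ 32  54  25  25   6   6   5   5   9  66  23   7   2 
[... 1099 characters left out ...]
 9   5   8
   12   5   9   6   9  10   7   5]
 [ 43  28  30  26  27  30  13   6   6   5   8   6   7   9   5   7   9  12
   11   6  11   8  11   5   4   9]
 [ 30  26  29  28  34  33  25   7   2   5   7   9   9  10   8   4   5  13
    9  12  14  11  10  10  11   3]
 [ 32  33  33  40 127 124  96  10   3   7   6   8   8   6   3   7   5  12
   11  11  13   9  12   6  14   4]
 [ 40  41  38  36 139 137  61   7   9   5   3  13   6   5   8   6   9  20
   10   7  10  13   9  13  14  12]
 [ 32  31  17  35 140 138  21   8   7   1   6  11   3   7   8   8   9  16
   11  11  11  15  13  10   8  13]
 [ 27  32  19  32 137 134  10  12   8   8   8   8   8   6   7   5  10  21
   12  12  12  10   9  11  13  10]]
```

```bash
python3 - <<'E'
from h import *
delta([440,235,170],down(-.414+np.pi))
E
```

```text
units shift [-2.86 16.15 -1.04] turn [ 0.   -0.    4.46] (mm [-71.6 403.8 -26.1] deg [ 0.  -0.  35.6] )
```

```bash
python3 -m crank '[[[-0.2,0.7,-0.1,0,0,0,45],[-0.2,1,-0.1,0,0,0,45],[-0.2,1,-0.1,0,0,0,45],[-0.2,1,-0.1,0,0,0,45],[-0.2,1,-0.1,0,0,0,45],[-0.2,1,-0.1,0,0,0,45],[-0.2,1,-0.1,0,0,0,45],[-0.2,1,-0.1,0,0,0,45]]]' 80
python3 -m crank '[[[-0.2,1,-0.1,0,0,0,45],[-0.2,1,-0.1,0,0,0,45],[-0.2,1,0,0,0,0,45],[-0.2,1,0,0,0,0,45],[-0.2,1,0,0,0,0,45],[-0.2,1,0,0,0,0,45],[-0.1,1,0,0,0,0,45],[0,1,0,0,0,0.5,45]]]'
python3 -m crank '[[[0,0.4,0,0,0,0.8,45],[0,0,0,0,0,0.9,45],[0,0,0,0,0,0.9,45],[0,0,0,0,0,0.9,45],[0,0,0,0,0,0.46,45],[0,0,0,0,0,0,45],[0,0,0,0,0,0,45],[0,0,0,0,0,0,45]]]'
python3 - <<'E'
from h import *
m=camera_model('wrist'); T=tool(); np.save('T7.npy',T); im=capture('wrist'); cv2.imwrite('w7.png',im); W=T@np.array(m['T_tool_cam']); print(T[:3,3])
u0=proj(m,[467.6,242.4,6],W); print(u0)
g=cv2.cvtColor(im,cv2.COLOR_BGR2GRAY)
n,l,st,ce=cv2.connectedComponentsWithStats((cv2.medianBlur(g,3)<75).astype(np.uint8))
for i in range(1,n):
    if st[i,4]>500: print(i,st[i],ce[i].round())
E
```

```text
time_s: 14.05
eef_pos: [452.6, 22.6, 164.0]
ee_rot: [0.0, -0.104, 0.995, 0.0]
force: [0.8, -0.2, -0.0]
grip_width: 0.525
grip_force: 0.0
time_s: 14.85
eef_pos: [443.1, 225.2, 168.8]
ee_rot: [-0.0, -0.068, 0.998, 0.0]
force: [0.9, 0.4, 0.5]
grip_width: 0.528
grip_force: 0.0
time_s: 15.65
eef_pos: [441.9, 233.7, 168.9]
ee_rot: [-0.0, 0.206, 0.979, -0.0]
force: [0.2, 0.0, 0.2]
grip_width: 0.526
grip_force: 0.0
[441.86393679 233.67657143 168.87360981]
(np.float64(267.06527706404523), np.float64(182.2767512868288))
1 [    0     0   190    86 11010] [90. 31.]
5 [423  52  38  22 611] [443.  63.]
9 [ 233  148   72   69 4399] [268. 181.]
13 [    0   227   512   157 49465] [266. 328.]
```

```bash
cat > wing.py <<'E'
from h import *
def find(im,T,z,th=75):
    m=camera_model('wrist'); W=T@np.array(m['T_tool_cam']); 
    g=cv2.medianBlur(cv2.cvtColor(im,cv2.COLOR_BGR2GRAY),3)
    cs,_=cv2.findContours((g<th).astype(np.uint8),cv2.RETR_EXTERNAL,cv2.CHAIN_APPROX_NONE)
    for c in cs:
        if 3000<cv2.contourArea(c)<20000 and c[:,0,1].max()<300:
            P=np.array([hit(m,u[0],z,W)[:2] for u in c]).astype(np.float32)
            r=cv2.minAreaRect(P); print(np.round(r[0],1),np.round(r[1],1),r[2],np.deg2rad(r[2]), np.deg2rad(r[2]-90))
    return
E
python3 - <<'E'
from wing import *
find(cv2.imread('w7.png'),np.load('T7.npy'),6)
delta([466.6,242.4,110],down(-.414+np.pi))
E
```

```text
[468.8 243.6] [78.8 79.6] 66.97370147705078 1.1689116030223257 -0.40188472377257095
[265.7 139.7] [191.3  78.4] 66.29219055175781 1.1570169934876502 -0.41377933330724637
units shift [-0.76  0.72  2.35] turn [-0. -0. -0.] (mm [-19.1  18.   58.9] deg [-0. -0. -0.] )
```

```bash
python3 - <<'E'
from h import *
delta([468.8,243.6,0],down(-.404+np.pi))
E
python3 -m crank '[[[-0.3,0.3,0.5,0,0,0,40],[-0.35,0.3,0.9,0,0,-0.07,40],[-0.15,0.15,0.9,0,0,0,40],[0,0,1,0,0,0,40],[0,0,1,0,0,0,40],[0,0,0.4,0,0,0,40],[0,0,0,0,0,0,40],[0,0,0,0,0,0,40]]]'
python3 - <<'E'
from wing import *
T=tool(); im=capture('wrist'); cv2.imwrite('w8.png',im); find(im,T,6); 
delta([468.8,243.6,-24],down(-.404+np.pi))
E
```

```text
units shift [-0.83  0.8   6.75] turn [-0.   -0.   -0.08] (mm [-20.6  20.  168.9] deg [-0.  -0.  -0.6] )
time_s: 16.5
eef_pos: [468.3, 242.9, 52.4]
ee_rot: [0.001, 0.201, 0.979, 0.0]
force: [0.4, -0.4, 0.2]
grip_width: 0.471
grip_force: 0.0
units shift [0.01 0.03 3.07] turn [ 0.01  0.01 -0.01] (mm [ 0.1  0.7 76.7] deg [ 0.1  0.1 -0.1] )
```

```bash
python3 -m crank '[[[0,0.03,0.6,0,0,0,40],[0,0,0.7,0,0,0,40],[0,0,0.6,0,0,0,40],[0,0,0.4,0,0,0,40],[0,0,0.4,0,0,0,40],[0,0,0.25,0,0,0,40],[0,0,0.05,0,0,0,40],[0,0,0,0,0,0,40]]]'
```

```text
time_s: 17.35
eef_pos: [468.2, 243.4, -23.4]
ee_rot: [0.0, 0.202, 0.979, 0.0]
force: [0.4, -0.6, 0.6]
grip_width: 0.468
grip_force: 0.0
```

```bash
python3 -m crank '[[[0,0,0.06,0,0,0,40],[0,0,0,0,0,0,0],[0,0,0,0,0,0,0],[0,0,0,0,0,0,0],[0,0,0,0,0,0,0],[0,0,0,0,0,0,0],[0,0,0,0,0,0,0],[0,0,0,0,0,0,0]]]' 60
python3 -c "
from h import *
s=sense();print(s['force'],s['wrist_torque'],s['eef_pos'],s['grip_width'])"
```

```text
time_s: 18.15
eef_pos: [468.3, 243.5, -24.8]
ee_rot: [0.0, 0.202, 0.979, 0.0]
force: [-1.4, 0.7, 4.8]
grip_width: 0.1
grip_force: 59.5
[-1.38211697  0.65041689  4.767051  ] [ 0.11544603  0.14610701 -0.00989801] [468.28054416 243.48671078 -24.75775236] 0.10010833680424844
```

```bash
python3 -m crank '[[[0,0,-0.1,0,0,0,0],[0,0,-0.4,0,0,0,0],[0,0,-0.8,0,0,0,0],[0,0,-1,0,0,0,0],[0,0,-1,0,0,0,0],[0,0,-1,0,0,0,0],[0,0,-1,0,0,0,0],[0,0,-0.7,0,0,0,0]]]' 60
cat > stage.py <<'E'
from jig import *
p=np.load('jig.npy'); x,y,th,nx,al=p; c,s=np.cos(th),np.sin(th)
w=lambda a,b,z:np.array([x+c*a-s*b,y+s*a+c*b,z])
O=w(nx+23,0,28); xs=np.array([np.cos(al)*c,np.cos(al)*s,np.sin(al)]); ys=np.array([-s,c,0]); zs=np.cross(xs,ys)
Rs=np.c_[-xs,ys,-zs]; TU=-24.8
def target(u,h,v=0,ox=0,oy=0): # wing centre at stage (u,v), underside h above face; (ox,oy) wing centre in tool
    return O+xs*u+ys*v+zs*h - Rs@np.array([ox,oy,TU])
def stagepose(T,ox=0,oy=0):
    q=T[:3,3]+T[:3,:3]@np.array([ox,oy,TU])-O; return np.array([q@xs,q@ys,q@zs])
E
python3 - <<'E'
from stage import *
from wing import find
T=tool(); im=capture('wrist'); cv2.imwrite('w9.png',im)
S=sense(); print(S['force'],S['wrist_torque'],S['eef_pos'],S['grip_width'])
print(target(48,40)); delta(target(48,40),down(th+np.pi)); delta(target(48,40),Rs)
# edge of wing in tool frame: dark leaf over bright bench
m=camera_model('wrist'); Tc=np.array(m['T_tool_cam'])
print([np.round(proj(m,[a,b,-30.8],Tc)) for a,b in ((40,-40),(40,40),(-40,40),(-40,-40))])
E
```

```text
time_s: 18.95
eef_pos: [468.0, 243.3, 126.8]
ee_rot: [0.0, 0.202, 0.979, 0.0]
force: [0.6, 0.5, -3.7]
grip_width: 0.109
grip_force: 58.7
[ 1.03808487  1.95758449 -0.37099961] [ 0.01885418 -0.14825494  0.02121886] [469.17372191 243.64676921 129.14945151] 0.10632673279306767
[607.4331017  -27.30278127  61.4403054 ]
units shift [-9.35 -7.78  2.72] turn [ 0.01  0.03 -4.41] (mm [-233.7 -194.5   68.1] deg [  0.1   0.3 -35.3] )
units shift [-9.35 -7.78  2.72] turn [-0.91 -2.88 -4.34] (mm [-233.7 -194.5   68.1] deg [ -7.3 -23.  -34.7] )
[array([165., 160.]), array([335., 160.]), array([325., 307.]), array([176., 307.])]
```

```bash
python3 - <<'E'
from stage import *
m=camera_model('wrist'); Tc=np.array(m['T_tool_cam'])
g=cv2.medianBlur(cv2.cvtColor(cv2.imread('w9.png'),cv2.COLOR_BGR2GRAY),3).astype(int)
def edge(line): d=np.abs(np.diff(line)); i=d.argmax(); return i+.5,d[i]
for c0 in (190,220,280,310):
    e,d=edge(g[140:185,c0]); print('near',c0,140+e,d,hit(m,(c0,140+e),-30.8,Tc).round(1))
for r0 in (175,190,205,220):
    e,d=edge(g[r0,145:200]); f,d2=edge(g[r0,300:350]); print('sides',r0,145+e,300+f,d,d2,hit(m,(145+e,r0),-30.8,Tc).round(1),hit(m,(300+f,r0),-30.8,Tc).round(1))
E
```

```text
near 190 160.5 35 [ 39.6 -28.4 -30.8]
near 220 160.5 32 [ 39.6 -14.2 -30.8]
near 280 160.5 60 [ 39.6  14.  -30.8]
near 310 160.5 59 [ 39.6  28.1 -30.8]
sides 175 167.5 334.5 38 60 [ 32.6 -39.4 -30.8] [ 32.6  40.1 -30.8]
sides 190 189.5 333.5 53 60 [ 25.2 -29.4 -30.8] [ 25.2  40.2 -30.8]
sides 205 170.5 332.5 68 67 [ 17.6 -39.  -30.8] [ 17.6  40.2 -30.8]
sides 220 171.5 331.5 66 67 [  9.8 -39.1 -30.8] [  9.8  40.3 -30.8]
```

```bash
python3 -m crank '[[[-0.5,-0.4,0,0,0,0,0],[-0.9,-0.75,0,0,0,0,0],[-1,-0.83,0,0,0,0,0],[-1,-0.83,0,0,0,0,0],[-1,-0.83,0,0,0,0,0],[-1,-0.83,0,0,0,0,0],[-1,-0.83,0,0,0,0,0],[-1,-0.83,0,0,0,0,0]]]'
python3 -m crank '[[[-0.95,-0.8,0,0,0,0,0],[-0.6,-0.5,0,0,0,-0.4,0],[-0.3,-0.2,0,0,0,-0.8,0],[0,0,0,0,0,-0.9,0],[0,0,0,0,0,-0.9,0],[0,0,0,0,0,-0.9,0],[0,0,0,0,0,-0.51,0],[0,0,0,0,0,0,0]]]'
python3 - <<'E'
from stage import *
S=sense(); print(S['joints'],S['force'])
delta(target(48,30,0,-.4,.4),Rs)
print(al)
E
```

```text
time_s: 19.8
eef_pos: [577.4, 28.3, 124.2]
ee_rot: [-0.001, 0.202, 0.979, -0.0]
force: [0.3, -1.1, -4.6]
grip_width: 0.106
grip_force: 58.7
time_s: 20.6
eef_pos: [605.0, -22.9, 124.2]
ee_rot: [-0.001, -0.105, 0.994, 0.0]
force: [-1.2, 0.7, -3.0]
grip_width: 0.105
grip_force: 58.8
[-2.31027193e-01  5.52804369e-01  1.34324662e+00 -8.06813152e-05
  1.24711233e+00 -2.01203752e+00] [-1.15763338  0.66228796 -2.97321331]
units shift [-0.21 -0.21  2.88] turn [ 0.01 -3.02  0.01] (mm [-5.2 -5.3 72. ] deg [  0.  -24.1   0. ] )
0.41970378218164933
```

```bash
python3 -m crank '[[[0,0,0,0,-0.5,0,0],[0,-0.1,0,0,-0.7,0,0],[-0.1,-0.1,0,0,-0.8,0,0],[-0.1,0,0,0,-0.7,0,0],[0,0,0,0,-0.32,0,0],[0,0,0,0,0,0,0],[0,0,0,0,0,0,0],[0,0,0,0,0,0,0]]]'
python3 - <<'E'
from stage import *
print(stagepose(tool(),-.4,.4).round(1))
delta(target(48,20,0,-.4,.4),Rs)
for i in range(3):
    im=capture('wrist'); S=sense(); print(S['force'].round(1) if hasattr(S['force'],'round') else S['force'])
cv2.imwrite('w10.png',im)
cv2.imwrite('pics/w10.png',cv2.resize(im,(800,600),interpolation=cv2.INTER_CUBIC))
E
```

```text
time_s: 21.4
eef_pos: [611.7, -26.8, 126.1]
ee_rot: [0.208, -0.102, 0.973, 0.022]
force: [0.2, -0.5, -3.7]
grip_width: 0.103
grip_force: 58.8
[78.6  0.  97.3]
units shift [ 1.23 -0.    3.09] turn [0.   0.01 0.  ] (mm [30.8 -0.  77.2] deg [0.  0.1 0. ] )
[ 0.1  0.7 -3.7]
[ 0.3  0.9 -3.1]
[ 0.  -0.5 -3.5]
```

```bash
python3 -m crank '[[[0.2,0,0.3,0,0,0,0],[0.25,0,0.6,0,0,0,0],[0.25,0,0.7,0,0,0,0],[0.25,0,0.7,0,0,0,0],[0.2,0,0.5,0,0,0,0],[0.08,0,0.29,0,0,0,0],[0,0,0,0,0,0,0],[0,0,0,0,0,0,0]]]'
cat > look.py <<'E'
from stage import *
S=[sense()]; 
T=tool(); F=np.array(S[0]['force'])-[0.1,0.3,-3.5]
print('stage pose',stagepose(T,-.4,.4).round(1),'force up-slope,y,normal',np.round([F@xs,F@ys,F@zs],1),'torque',np.round(S[0]['wrist_torque'],2),'t',S[0]['time_s'])
E
python3 look.py
```

```text
time_s: 22.35
eef_pos: [615.2, -26.2, 43.5]
ee_rot: [0.209, -0.102, 0.972, 0.022]
force: [0.3, -0.8, -3.4]
grip_width: 0.103
grip_force: 58.8
stage pose [48.2 -0.1 20.4] force up-slope,y,normal [ 0.  -1.1  0.1] torque [-0.11  0.45 -0.05] t 22.35
```

```bash
python3 -m crank '[[[0,0,0.2,0,0,0,0],[0,0,0.2,0,0,0,0],[0,0,0.16,0,0,0,0],[0,0,0.08,0,0,0,0],[0,0,0.04,0,0,0,0],[0,0,0.02,0,0,0,0],[0,0,0,0,0,0,0],[0,0,0,0,0,0,0]]]'; python3 look.py
```

```text
time_s: 23.15
eef_pos: [621.1, -24.6, 27.7]
ee_rot: [0.208, -0.103, 0.973, 0.022]
force: [-17.2, -2.6, 11.7]
grip_width: 0.108
grip_force: 62.2
stage pose [47.4  0.2  3.5] force up-slope,y,normal [-9.8  0.8 21.1] torque [-0.09  1.38  0.01] t 23.15
```

Contact came about 3.5 mm early, with a down-slope component, which suggests the slope is steeper than my weakly constrained estimate. The side camera is far more sensitive to this angle, so I'll look at its first picture and a new one together.

```bash
python3 - <<'E'
from h import *
a=cv2.imread('pics/side0.png')[255:335,320:430]; b=cv2.resize(capture('side'),(800,600),interpolation=cv2.INTER_CUBIC); cv2.imwrite('side1.png',b); b=b[235:335,320:430]
c=np.zeros((580,800,3),np.uint8); A=cv2.resize(a,(396,288),interpolation=cv2.INTER_CUBIC)
A=cv2.resize(a,(0,0),fx=3.6,fy=3.6,interpolation=cv2.INTER_CUBIC);B=cv2.resize(b,(0,0),fx=3.6,fy=3.6,interpolation=cv2.INTER_CUBIC)
print(A.shape,B.shape); c[:A.shape[0],:396]=A; c[:B.shape[0],400:796]=B
cv2.imwrite('pics/s2.png',c[:370])
E
```

```text
(288, 396, 3) (360, 396, 3)
```

View pics/s2.png

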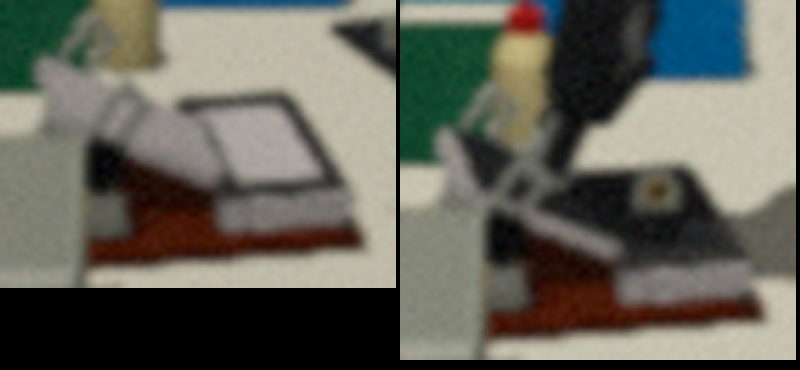

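```bash
python3 - <<'E'
from stage import *
m=camera_model('side')
def L(P): u=np.array(proj(m,P))/.64; return np.round((u-[320,255])*3.6).tolist()
print('base corner z0,z10',L(w(-80,85,0)),L(w(-80,85,10)),'far-left? z10',L(w(80,85,10)))
print('floor corners FL,FR(-y),BL,BR',[L(w(nx+a,b,28)) for a,b in((-25,62),(-25,-62),(25,62),(25,-62))])
for A in (.3,.36,.42,.48,.54,.6):
    st=lambda u,v:w(nx+23+u*np.cos(A),v,28+u*np.sin(A))
    print(A,'top near/far',L(st(97,45)),L(st(97,-45)),'low near/far',L(st(3,45)),L(st(3,-45)))
E
```

```text
base corner z0,z10 [365.0, 247.0] [365.0, 229.0] far-left? z10 [55.0, 253.0]
floor corners FL,FR(-y),BL,BR [[323.0, 182.0], [272.0, 100.0], [228.0, 189.0], [184.0, 106.0]]
0.3 top near/far [46.0, 137.0] [24.0, 78.0] low near/far [220.0, 176.0] [188.0, 116.0]
0.36 top near/far [50.0, 127.0] [27.0, 69.0] low near/far [220.0, 175.0] [188.0, 115.0]
0.42 top near/far [54.0, 117.0] [31.0, 59.0] low near/far [220.0, 175.0] [188.0, 115.0]
0.48 top near/far [59.0, 107.0] [35.0, 49.0] low near/far [221.0, 175.0] [188.0, 115.0]
0.54 top near/far [64.0, 97.0] [40.0, 40.0] low near/far [221.0, 174.0] [189.0, 114.0]
0.6 top near/far [70.0, 87.0] [46.0, 31.0] low near/far [221.0, 174.0] [189.0, 114.0]
```

Calibration points in this view match: the base corner at (362,245) and the nest corner at about (328,180). The plate's far top corner at (40,62) supports a slope of about 0.42. So I suspect the leaf swivelled in the grip when tilted, and I'll check that in the stored hover picture.

```bash
cat > edge.py <<'E'
from stage import *
import sys
m=camera_model('wrist'); Tc=np.array(m['T_tool_cam'])
def edge(l): d=np.abs(np.diff(l)); i=d.argmax(); return i+.5,d[i]
for f in sys.argv[1:]:
    g=cv2.medianBlur(cv2.cvtColor(cv2.imread(f),cv2.COLOR_BGR2GRAY),3).astype(int)
    print(f)
    for c0 in (190,220,280,310):
        e,d=edge(g[135:190,c0]); print(' near',c0,135+e,d,end='')
    for r0 in (180,205,220):
        e,d=edge(g[r0,150:200]); h,d2=edge(g[r0,305:350]); print(' sides',r0,150+e,305+h,d,d2,end='')
    print()
for dl in (-.15,-.1,-.05,0,.05,.1,.15):
    # swivel about tool y through grip point (0,0,-49)
    Ry=R.from_rotvec([0,dl,0]).as_matrix(); piv=np.array([0,0,-49.]); q=piv+Ry@(np.array([40,40,-30.8])-piv); q2=piv+Ry@(np.array([40,-40,-30.8])-piv)
    print(dl,np.round(proj(m,q,Tc),1),np.round(proj(m,q2,Tc),1))
E
python3 - <<'E'
from h import *
cv2.imwrite('w11.png',capture('wrist'))
E
python3 edge.py w9.png w10.png w11.png; python3 look.py
```

```text
w9.png
 near 190 160.5 35 near 220 160.5 32 near 280 160.5 60 near 310 160.5 59 sides 180 168.5 334.5 39 59 sides 205 170.5 332.5 68 67 sides 220 171.5 331.5 66 67
w10.png
 near 190 178.5 52 near 220 161.5 49 near 280 160.5 61 near 310 177.5 43 sides 180 168.5 339.5 78 77 sides 205 170.5 332.5 75 67 sides 220 171.5 338.5 71 58
w11.png
 near 190 150.5 42 near 220 150.5 43 near 280 150.5 42 near 310 150.5 43 sides 180 168.5 334.5 42 66 sides 205 170.5 332.5 73 65 sides 220 171.5 331.5 67 65
-0.15 [334.  164.5] [170.5 164.5]
-0.1 [335.2 162.8] [169.3 162.9]
-0.05 [336.4 161.4] [168.1 161.5]
0 [337.7 160.1] [166.9 160.2]
0.05 [339.  159.1] [165.6 159.2]
0.1 [340.4 158.2] [164.2 158.3]
0.15 [341.8 157.6] [162.9 157.7]
stage pose [47.4  0.2  3.5] force up-slope,y,normal [-9.4  1.1 20.8] torque [-0.17  1.36  0.07] t 23.25
```

The leaf is not swivelled. The moments show its upper edge touching first, and a 3.5 mm rise at 87 mm up the slope means the slope is about 0.04 rad steeper (0.46). I'll back off, tilt by that much and approach again.

```bash
sed -i 's/^p=np.load.*c,s=np.cos(th),np.sin(th)/p=np.load("jig.npy"); p[4]=0.46; x,y,th,nx,al=p; c,s=np.cos(th),np.sin(th)/' stage.py; grep -n 0.46 stage.py
python3 -m crank '[[[0,0,-0.1,0,0,0,0],[0,0,-0.1,0,0,0,0],[0,0,0,0,-0.15,0,0],[0,0,0,0,-0.15,0,0],[0,0,0,0,0,0,0],[0,0,0,0,0,0,0],[0,0,0,0,0,0,0],[0,0,0,0,0,0,0]]]'; python3 look.py; python3 - <<'E'
from stage import *
delta(target(47,2,0,-.4,.4),Rs)
E
```

```text
2:p=np.load("jig.npy"); p[4]=0.46; x,y,th,nx,al=p; c,s=np.cos(th),np.sin(th)
time_s: 24.05
eef_pos: [620.0, -25.0, 31.6]
ee_rot: [0.228, -0.102, 0.968, 0.024]
force: [0.1, -0.5, -3.9]
grip_width: 0.108
grip_force: 58.9
stage pose [47.1  0.   5.6] force up-slope,y,normal [-0.3 -0.8 -0.3] torque [-0.13  0.52 -0.02] t 24.05
units shift [ 0.01 -0.    0.15] turn [0.   0.03 0.  ] (mm [ 0.2 -0.   3.6] deg [0.  0.2 0. ] )
```

```bash
python3 -m crank '[[[0,0,0.04,0,0,0,0],[0,0,0.04,0,0,0,0],[0,0,0.04,0,0,0,0],[0,0,0.02,0,0,0,0],[0,0,0,0,0,0,0],[0,0,0,0,0,0,0],[0,0,0,0,0,0,0],[0,0,0,0,0,0,0]]]'; python3 look.py
```

```text
time_s: 24.85
eef_pos: [621.4, -24.7, 28.4]
ee_rot: [0.228, -0.102, 0.968, 0.024]
force: [-0.4, -0.2, -3.3]
grip_width: 0.106
grip_force: 58.9
stage pose [47.   0.1  2.2] force up-slope,y,normal [-0.4 -0.4  0.4] torque [-0.14  0.48  0.01] t 24.85
```

```bash
python3 -m crank '[[[0,0,0.02,0,0,0,0],[0,0,0.02,0,0,0,0],[0,0,0.02,0,0,0,0],[0,0,0,0,0,0,0],[0,0,0,0,0,0,0],[0,0,0,0,0,0,0],[0,0,0,0,0,0,0],[0,0,0,0,0,0,0]]]'; python3 look.py
```

```text
time_s: 25.65
eef_pos: [622.1, -24.6, 27.4]
ee_rot: [0.229, -0.102, 0.968, 0.024]
force: [-5.1, -0.8, 3.5]
grip_width: 0.107
grip_force: 60.2
stage pose [47.1  0.   0.9] force up-slope,y,normal [-1.7 -0.   8.7] torque [-0.11  1.11  0.  ] t 25.65
```

Contact is now light, and the moment has changed sign, so the lower edge touches first. The true slope is therefore about 0.44. I'll split the difference, then slide down towards the oblong leaf's edge.

```bash
sed -i 's/p\[4\]=0.46/p[4]=0.44/' stage.py
python3 -m crank '[[[0,0,-0.04,0,0,0,0],[0,0,0,0,0.14,0,0],[0.04,0,0,0,0,0,0],[0.04,0,0,0,0,0,0],[0.04,0,0,0,0,0,0],[0,0,0,0,0,0,0],[0,0,0,0,0,0,0],[0,0,0,0,0,0,0]]]'; python3 look.py
```

```text
time_s: 26.45
eef_pos: [619.0, -25.2, 26.7]
ee_rot: [0.219, -0.102, 0.97, 0.023]
force: [-1.0, -0.6, -2.6]
grip_width: 0.107
grip_force: 58.9
stage pose [44.4  0.   2.6] force up-slope,y,normal [-0.7 -0.7  1.3] torque [-0.15  0.48  0.01] t 26.45
```

```bash
python3 -m crank '[[[0,0,0.02,0,0,0,0],[0,0,0.02,0,0,0,0],[0,0,0.02,0,0,0,0],[0,0,0,0,0,0,0],[0,0,0,0,0,0,0],[0,0,0,0,0,0,0],[0,0,0,0,0,0,0],[0,0,0,0,0,0,0]]]'; python3 look.py
```

```text
time_s: 27.25
eef_pos: [619.3, -25.2, 25.9]
ee_rot: [0.219, -0.102, 0.97, 0.023]
force: [-11.6, -2.1, 7.2]
grip_width: 0.103
grip_force: 61.1
stage pose [44.3  0.   1.7] force up-slope,y,normal [-6.3  0.1 14.8] torque [-0.17  0.93  0.05] t 27.25
```

```bash
sed -i 's/p\[4\]=0.44/p[4]=0.45/' stage.py
python3 -m crank '[[[0,0,-0.02,0,0,0,0],[0,0,0,0,-0.07,0,0],[0.03,0,0,0,0,0,0],[0.03,0,0,0,0,0,0],[0,0,0.02,0,0,0,0],[0,0,0,0,0,0,0],[0,0,0,0,0,0,0],[0,0,0,0,0,0,0]]]'; python3 look.py
```

```text
time_s: 28.05
eef_pos: [618.3, -25.5, 25.3]
ee_rot: [0.224, -0.102, 0.969, 0.023]
force: [-7.7, -0.7, 7.2]
grip_width: 0.104
grip_force: 60.9
stage pose [42.9 -0.1  1.2] force up-slope,y,normal [-2.4  0.6 13. ] torque [-0.17  0.8  -0.01] t 28.05
```

```bash
python3 -m crank '[[[0.02,0,0,0,0,0,0],[0.02,0,0,0,0,0,0],[0.02,0,0,0,0,0,0],[0,0,0,0,0,0,0],[0,0,0,0,0,0,0],[0,0,0,0,0,0,0],[0,0,0,0,0,0,0],[0,0,0,0,0,0,0]]]'; python3 look.py; python3 - <<'E'
from h import *
cv2.imwrite('w12.png',capture('wrist'))
E
```

```text
time_s: 28.85
eef_pos: [618.0, -25.8, 25.1]
ee_rot: [0.225, -0.102, 0.969, 0.023]
force: [0.4, 1.3, 5.4]
grip_width: 0.106
grip_force: 60.1
stage pose [42.5 -0.3  1.2] force up-slope,y,normal [4.3 0.9 7.8] torque [ 0.25 -0.08  0.1 ] t 28.85
```

```bash
python3 -m crank '[[[0.02,0,0,0,0,0,0],[0.02,0,0.01,0,0,0,0],[0,0,0.01,0,0,0,0],[0,0,0,0,0,0,0],[0,0,0,0,0,0,0],[0,0,0,0,0,0,0],[0,0,0,0,0,0,0],[0,0,0,0,0,0,0]]]'; python3 look.py; python3 - <<'E'
from stage import *
T=tool(); im=capture('wrist'); cv2.imwrite('w13.png',im)
m=camera_model('wrist'); Tc=np.array(m['T_tool_cam']); W=T@Tc
g=cv2.cvtColor(im,cv2.COLOR_BGR2GRAY).astype(int)
print('wing low edge top', np.round(proj(m,[39.6,0,-30.8],Tc)))
print('base back edge',np.round(proj(m,w(nx+23,0,34),W)),'front',np.round(proj(m,w(nx-23,0,34),W)),'nest front',np.round(proj(m,w(nx-25,0,28),W)), 'ends',np.round(proj(m,w(nx-23,60,34),W)),np.round(proj(m,w(nx-23,-60,34),W)))
for c0 in (200,215,230,290,305): print(c0,g[60:176:2,c0].tolist())
E
```

```text
time_s: 29.7
eef_pos: [617.9, -25.9, 25.0]
ee_rot: [0.226, -0.102, 0.969, 0.023]
force: [1.0, 2.4, 10.1]
grip_width: 0.104
grip_force: 60.9
stage pose [42.3 -0.4  1.2] force up-slope,y,normal [ 7.1  1.9 11.7] torque [ 0.57 -0.23  0.09] t 29.7
wing low edge top [252. 161.]
base back edge [254. 161.] front [255.  62.] nest front [255.  51.] ends [415.  62.] [95. 62.]
200 [52, 27, 31, 33, 31, 31, 32, 27, 30, 29, 29, 32, 31, 30, 30, 33, 28, 31, 32, 33, 31, 32, 31, 30, 33, 32, 31, 33, 27, 32, 31, 32, 31, 31, 32, 31, 31, 33, 31, 30, 32, 34, 31, 30, 33, 31, 30, 33, 31, 34, 32, 32, 34, 34, 37, 36, 34, 38]
215 [53, 30, 31, 33, 34, 28, 32, 29, 32, 32, 33, 30, 34, 34, 31, 31, 31, 32, 33, 32, 28, 31, 32, 33, 32, 31, 31, 29, 31, 30, 30, 33, 29, 33, 31, 31, 30, 32, 31, 32, 33, 30, 30, 31, 31, 28, 32, 30, 33, 30, 33, 31, 35, 34, 36, 36, 35, 36]
230 [52, 31, 30, 29, 31, 32, 32, 29, 32, 31, 29, 32, 33, 30, 29, 33, 31, 33, 31, 31, 33, 30, 29, 32, 28, 30, 30, 33, 31, 32, 32, 31, 30, 30, 32, 31, 30, 31, 31, 31, 29, 33, 31, 32, 30, 32, 31, 45, 57, 58, 55, 39, 42, 44, 44, 45, 48, 39]
290 [60, 27, 28, 30, 32, 31, 32, 31, 31, 31, 32, 32, 31, 33, 34, 30, 30, 29, 31, 31, 31, 29, 31, 32, 31, 32, 32, 30, 32, 32, 32, 33, 32, 31, 29, 34, 32, 34, 52, 61, 62, 59, 49, 32, 28, 31, 31, 31, 31, 32, 31, 30, 37, 37, 35, 36, 35, 35]
305 [60, 31, 30, 31, 30, 31, 31, 32, 30, 30, 30, 30, 32, 32, 28, 31, 31, 29, 31, 30, 32, 32, 30, 32, 29, 30, 33, 34, 33, 34, 31, 36, 52, 59, 59, 55, 36, 32, 32, 30, 30, 35, 32, 31, 29, 31, 29, 29, 30, 32, 33, 32, 34, 35, 38, 37, 36, 33]
```

The edge is butted: the grey profile shows no bright gap at row ~162, and the oblong leaf's front edge is still where predicted (row 62). I'll trim the push to about 15 N and relieve the small side force.

```bash
python3 -m crank '[[[0,0.008,0.008,0,0,0,0],[0,0.008,0.006,0,0,0,0],[0,0,0,0,0,0,0],[0,0,0,0,0,0,0],[0,0,0,0,0,0,0],[0,0,0,0,0,0,0],[0,0,0,0,0,0,0],[0,0,0,0,0,0,0]]]'; python3 look.py; python3 - <<'E'
from stage import *
T=tool(); r=R.from_matrix(Rs.T@T[:3,:3]).as_rotvec(degrees=True); print('tool vs stage deg',r.round(2))
E
```

```text
time_s: 30.55
eef_pos: [617.9, -25.9, 25.0]
ee_rot: [0.226, -0.102, 0.969, 0.023]
force: [-5.1, 0.6, 15.4]
grip_width: 0.103
grip_force: 61.8
stage pose [42.3 -0.4  1.2] force up-slope,y,normal [ 3.7  1.3 19.2] torque [0.26 0.09 0.01] t 30.55
tool vs stage deg [ 0.11 -0.46 -0.04]
```

```bash
python3 -m crank '[[[0.006,0,-0.008,0,0,0,0],[0,0,0,0,0,0,0],[0,0,0,0,0,0,0],[0,0,0,0,0,0,0],[0,0,0,0,0,0,0],[0,0,0,0,0,0,0],[0,0,0,0,0,0,0],[0,0,0,0,0,0,0]]]'; python3 look.py
```

```text
time_s: 31.35
eef_pos: [617.9, -26.0, 25.1]
ee_rot: [0.226, -0.102, 0.969, 0.023]
force: [-1.1, 1.0, 12.2]
grip_width: 0.104
grip_force: 60.9
stage pose [42.3 -0.4  1.2] force up-slope,y,normal [ 5.9  0.9 14.6] torque [ 0.32 -0.18  0.01] t 31.35
```

```bash
python3 - <<'E'
from stage import *
T=tool(); im=capture('wrist'); W=T@np.array(camera_model('wrist')['T_tool_cam']); m=camera_model('wrist')
g=cv2.medianBlur(cv2.cvtColor(im,cv2.COLOR_BGR2GRAY),3).astype(int)
for u in (30,20,12):
    P=[proj(m,O+xs*u+ys*v,W) for v in(-45,45)]; Q=[proj(m,O+xs*u+ys*v+zs*6,W) for v in(-40,40)]
    r=int(round(P[0][1])); print(u,r,'plate pred',np.round([P[0][0],P[1][0]],1),'wing pred',np.round([Q[0][0],Q[1][0]],1)); print(g[r,150:182].tolist()); print(g[r,325:357].tolist())
s=sense(); print(s['force'])
E
```

```text
30 212 plate pred [166.4 341.3] wing pred [173.3 334.6]
[37, 62, 96, 119, 122, 129, 128, 128, 129, 129, 131, 138, 172, 214, 227, 228, 228, 228, 228, 224, 195, 130, 73, 62, 59, 59, 60, 60, 60, 59, 59, 59]
[64, 64, 64, 64, 63, 64, 76, 128, 196, 228, 230, 230, 215, 170, 133, 123, 120, 121, 121, 121, 121, 121, 110, 100, 66, 40, 33, 32, 32, 34, 43, 52]
20 193 plate pred [165.  342.9] wing pred [171.9 336.1]
[31, 32, 34, 42, 51, 57, 58, 59, 59, 66, 105, 168, 215, 229, 229, 229, 228, 228, 213, 159, 87, 44, 36, 35, 35, 35, 35, 36, 36, 36, 36, 37]
[63, 63, 63, 63, 62, 62, 63, 66, 91, 160, 215, 230, 230, 221, 186, 120, 73, 60, 59, 60, 60, 60, 61, 61, 60, 59, 59, 59, 60, 60, 60, 59]
12 178 plate pred [163.7 344.2] wing pred [170.7 337.4]
[59, 59, 59, 59, 59, 59, 59, 60, 62, 89, 122, 145, 150, 151, 151, 151, 150, 136, 101, 57, 39, 36, 36, 36, 36, 37, 37, 37, 35, 35, 35, 35]
[62, 61, 61, 61, 61, 61, 61, 61, 65, 86, 152, 212, 229, 229, 227, 203, 138, 75, 61, 60, 59, 59, 60, 60, 60, 59, 59, 60, 60, 60, 60, 60]
[-0.9190983   0.83823435 11.15964984]
```

The side margins of the plate around the leaf are 8.5 and 5.9 px, so it is centred to about 0.7 mm. It is flush and butted, with a steady push of about 15 N. I'll hand it in.

```bash
python3 -c "
from rig import *
print(finish_job())"
```

```text
the job is handed in; nothing more can be done
None
```

I laid the oblong leaf in the nest and let go, then set the square leaf flush on the slope, within about 0.7 mm of centre and butted to its edge, and handed in at about 31 s still gripping it with a push of about 15 N (no verdict was returned).

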